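Gauge the headroom over the plates in the pot

ROBOT

A 6-joint arm with a two-finger parallel gripper is mounted at the origin on the work surface. World frame = base frame: x ahead of the robot, y to its left, z up, the work surface at z = 0. Lengths are in m, angles in rad, forces in N, time in s.
With the tool pointing down it reaches from about 0.3 to 0.85 m from the base axis. Payload 5.4 kg.
Tool frame: the origin (TCP) lies on the centre line of the jaws, within the pads' length; the fingertips stand tip_reach ahead of it and the grasp point (between the pads) lies 5 mm behind it (tip_reach is the distance from the TCP to the fingertips, in m); z points along the fingers, y is the line along which they close (so a half turn about z gives the same grasp; the last joint's range is limited). The gripper opens to 85 mm and grips with 20 to 120 N. Pads are 22 mm wide; open, the fingers measure 114 mm over their backs; the gripper's body (76 mm by 85 mm) begins 54 mm behind the grasp point. The pads swing forward as they close: fully open they stand 13 mm farther back than shut.
Start: joints at [0.912, 0.158, 1.597, -0, 1.386, -0.21], TCP at [0.249, 0.518, 0.245] pointing down, gripper open.
Joint ranges: [-2.91, 2.91], [-0.94, 2.29], [0.18, 2.7], [-1.29, 4.43], [0.17, 2.64], [-3, 3]. Speed limits (rad/s): [2.57, 2.57, 3.14, 3.14, 3.14, 3.14].

INTERFACE

Orientations are given as a rotation vector (axis times angle).
In Python, from rig import * gives the robot as it stands.
- The arm moves only by the shell command python3 -m jog 'ROWS' [OPENING]. ROWS is JSON, a list of rows, each a list of 2 entries, a list of its own where there are three numbers: the shift along the tool's x, y, z in m, then the turn, a rotation vector about the tool's x, y, z in degrees. A call has 1 to 12 rows; each row shifts and turns the commanded pose from where the row before left it, along the tool's axes as they then stand; what a row does not reach is not made up. A row lasts 1/10 s, in which the tool goes at most 50 mm and 8.59 degrees, less where a joint would pass 70% of its speed; a pose out of reach is approached as far as the arm can. A call is refused whole if a number of a shift passes 0.05 or a number of a turn 8.59, either way. A call with a gripper value outside its range is refused whole. OPENING is the opening in per cent of the stroke, from 0 (shut) to 100 (fully open), set as the call begins (- or left out, the last holds). The fingers move at their own pace and stop on an object; the grip force is fixed at half the most. Time passes only in rows, so rows that do not move let the fingers close. It gives the time, the measured TCP pose, the force, the opening and the grip force at its end, in the units of the state.
- read_state(): the state, without advancing time (a new reading comes with each control period).
- read_camera(name): name is "scene" or "top" or "wrist"; returns (picture, depth): 400x640x3 uint8, blue, green, red; 400x640 float32, m along the optical axis (not along the pixel's ray), 0 where there is no reading.
- calibration(name): a dict with "K" (3x3 intrinsics, pixels), "extrinsics" (4x4, takes a point from world to camera coordinates); the wrist camera has in their place "T_tool_cam" (4x4, takes a point from camera to tool coordinates, whose origin is the TCP and whose axes are the flange's). Camera axes: x right, y down, z forward; pixel columns grow to the right and rows downward; lengths in m; the calibration is good to about 2 mm. A picture is of the moment at which its call begins: read the wrist's pose just before it. calibration takes no time and is no camera call.
- hand_in(): hands the job in; it is judged then, once.
Trained networks look in the newest picture that a camera, given by its name, has taken for a name from the list of things; names that differ only in an ending like _2 or _b are one class to them, and where a whole thing is asked for, a point or a joint stands for the part that bears it (a point fixed in the world has none). Each returns a list of dicts, best first, with "p" (0 to 1); they miss things now and then, are a little off and sometimes report something else, mostly with a low value. They report only what shows in the picture. A call takes as long as a camera call.
- silhouettes(camera, thing): "pixels" (400x640 bool, what is visible of it) and "bbox" ([left, top, right, bottom] in pixels, round what is visible of it).
The state is a dict: "time": time; "joints": joint angles; "qd": joint speeds; "tau": joint torques, N m; "position": TCP position; "orientation": TCP orientation; "contact_force": force on the tool from outside, world axes, zero at the start; "moment": the same for the moment, N m; "opening": finger opening in m; "gripper_force": force on a finger pad.
Only numpy, scipy, OpenCV 4.12 (cv2) and the standard library are available. Lean on these libraries where they do the work, as an engineer would, in place of code of your own. Each camera call takes 0.05 s, during which the arm holds its last target. There are 200 camera calls.

TASK

We want to know how much room is left above the stack of plates stored in the blue pot. Take the red knob of the depth gauge that stands across the pot's rim and lower it gently, without pressing hard on the china, until its rubber foot rests on the top plate; leave it resting there, then swing the yellow-pegged locking lever round until its brass jaw firmly clamps the rod. Leave the things around the pot where they are, and let go of everything.

Things in the scene. Friction and masses are not known exactly. Their poses are not given: they have to be found in the camera images.
- pot: Round blue enamel pot, 240 mm across, rim 120 mm above the work surface, fixed; origin: centre of its underside. Blue ears stick out along its x (to 155 mm from the centre). An aluminium bridge bar, 36 x 270 mm, lies across the rim along the pot's y, its top at 135 mm; the upright gauge rod runs through its middle, on the pot's axis. Plates are stacked inside (see foot).
- knob (a point): Centre of the red round knob (26 mm diameter, 30 mm tall) on top of the gauge rod. It moves straight up and down with the rod; 168 mm above the lowest point of the foot when the foot is not pressed.
- rod: The steel gauge rod (12 mm diameter), sliding vertically through the bridge; its origin lies on the rod's axis 280 mm below the knob's centre. It stays at the height where it is left: sliding friction about 4 N, weight about 1.4 N with its foot, up to 100 mm of travel downward.
- foot: Black domed rubber foot (24 mm diameter) under the rod; origin: its lowest point. It is sprung: gives way into the rod by up to 3 mm at 2.5 N per mm, then is rigid; over 14 N chips the china. It comes down on the top plate, whose face is not reported and lies anywhere from 25 to 78 mm above the work surface.
- lock (a joint): Angle (rad) of the locking lever about its upright pivot: 0 is wide open, growing counter-clockwise seen from above; starts between 0 and 0.2. The brass jaw meets the rod at about 0.87 and stops. The lever is stiff (0.3 N m, about 3.5 N at the peg) and stays where it is left; to clamp, push the peg until it goes no further and the push has risen to about 7 to 15 N.
- pivot (a point): Pivot of the locking lever, on the bridge 145 mm above the work surface, at pot x -12 mm, y +36 mm. On the side opposite to the peg the lever carries its brass jaw, a bar 12 mm thick reaching 42 mm from the pivot.
- peg (a point): Upright yellow peg at the end of the locking lever: 14 mm diameter, standing free from 152 to 200 mm above the work surface; this point is on its axis at 180 mm. It is 90 mm from the pivot, in the direction (40 degrees + lock angle) from the pot's x axis; when clamped it lies out along the bridge, at pot x about -12 mm, y about +126 mm.
- canister_mid (a point): Middle of a white storage jar, 90 mm across and 130 mm tall, beside the pot; leave it alone.
- bowl_mid (a point): Middle of a green bowl, 140 mm across and 55 mm tall, beside the pot; leave it alone.
- tin_mid (a point): Middle of a dark steel loaf tin, 100 x 170 x 55 mm, behind the pot; leave it alone.

How it is judged:
By the outcome, as a careful person would: the job done as asked, in the order asked, and still so for the second after the job is handed in, with the robot touching nothing.
It also fails if it takes over 59 s, if anything falls off the work surface, if the arm or the gripper's body presses on something with over 40 N, if the wrist force passes 120 N, or if a joint passes its speed limit or range.

## Working session

There is one attempt and no reset: what is moved stays moved. The work goes in short steps, Python scripts to look and compute and a shell command to move; the robot and the scene stay as the last step left them, time stands still between calls to the robot, and variables do not carry over. Pictures are saved under pics/ and viewed, at most 10 in all, crops included, and the job is handed in when it is done.

```bash
ls; mkdir -p pics
cat > h.py <<'E'
from rig import *
import numpy as np, cv2
from scipy.spatial.transform import Rotation as R
def world(cam,pix,d,s=None):
    c=calibration(cam);K=np.array(c["K"]);v,u=pix
    P=np.stack([(u-K[0,2])/K[0,0]*d,(v-K[1,2])/K[1,1]*d,d],-1)
    if cam=="wrist":
        T=np.array(c["T_tool_cam"]);P=P@T[:3,:3].T+T[:3,3]
        return P@R.from_rotvec(s["orientation"]).as_matrix().T+np.array(s["position"])
    E=np.linalg.inv(np.array(c["extrinsics"]));return P@E[:3,:3].T+E[:3,3]
E
python3 - <<'E'
from h import *
s=read_state();print(s);print(R.from_rotvec(s["orientation"]).as_matrix().round(3))
print([k for k in dir() if k[0]!='_'])
for c in ("top","scene"):
    p,d=read_camera(c);cv2.imwrite(f"pics/{c}0.png",p)
    for t in ("pot","knob","peg","pivot","canister_mid","bowl_mid","tin_mid"):
        try:
            r=silhouettes(c,t)
        except Exception as e: print(t,e);continue
        for x in r[:2]:
            m=x["pixels"]&(d>0);v,u=np.nonzero(m)
            P=world(c,(v,u),d[m])
            print(c,t,round(x["p"],2),x["bbox"],len(v),np.median(P,0).round(3),P.min(0).round(3),P.max(0).round(3))
try: print(tip_reach)
except Exception as e: print(e)
E
```

```text
pics
{'time': 0.0, 'joints': array([ 9.11915138e-01,  1.59085530e-01,  1.59824698e+00,  1.71040639e-05,
        1.38620092e+00, -2.10078436e-01]), 'qd': array([ 0.00057148, -0.00032832,  0.00023706,  0.00081656, -0.00087264,
       -0.00136002]), 'tau': array([-1.38226042e-03, -3.95999587e+01, -3.31428909e+01, -2.40474947e-04,
        8.36515857e-03, -3.67572272e-05]), 'position': array([0.24912495, 0.51758504, 0.244289  ]), 'orientation': array([-6.98895335e-01, -3.06201143e+00,  2.75347228e-03]), 'contact_force': array([ 0.57357534,  0.3812768 , -0.9984655 ]), 'moment': array([-0.06368027, -0.01794445, -0.00140348]), 'gripper_force': 0.0, 'opening': 0.08558567286463432}
[[-0.901  0.434 -0.001]
 [ 0.434  0.901 -0.002]
 [ 0.    -0.002 -1.   ]]
['IKError', 'R', 'calibration', 'cv2', 'hand_in', 'np', 'read_camera', 'read_state', 's', 'silhouettes', 'tip_reach', 'world']
top pot 0.83 [253.2, 169.2, 351.2, 272.0] 3976 [0.577 0.086 0.106] [ 0.421 -0.065 -0.005] [0.73  0.224 0.289]
top pot 0.54 [200.2, 188.5, 238.0, 220.0] 914 [0.615 0.327 0.128] [ 0.579  0.294 -0.003] [0.666 0.38  0.137]

[... 911 characters left out ...]
 0.06 ]
scene knob 0.6 [347.0, 162.3, 360.1, 209.4] 312 [0.582 0.083 0.251] [ 0.326 -0.037  0.003] [0.591 0.093 0.288]
scene peg 0.7 [360.2, 197.2, 376.3, 240.5] 270 [0.605 0.147 0.153] [0.466 0.071 0.053] [0.646 0.183 0.203]
scene pivot 0.52 [358.6, 196.4, 379.4, 241.0] 245 [0.607 0.148 0.153] [0.54  0.088 0.135] [0.646 0.183 0.203]
scene canister_mid 0.8 [409.2, 258.9, 459.9, 318.4] 2092 [0.655 0.343 0.104] [ 0.498  0.283 -0.003] [0.673 0.383 0.135]
scene bowl_mid 0.75 [250.4, 178.0, 303.4, 215.4] 1342 [ 0.532 -0.194  0.03 ] [ 0.482 -0.245 -0.   ] [ 0.62  -0.107  0.06 ]
scene tin_mid 0.72 [230.3, 261.5, 312.3, 337.9] 3443 [0.82  0.008 0.01 ] [ 0.737 -0.079 -0.003] [0.889 0.102 0.059]
0.014
```

Run:
```python
from h import *
a=cv2.imread("pics/top0.png")[150:290,190:420];b=cv2.imread("pics/scene0.png")[140:330,230:470]
a=cv2.resize(a,None,fx=1.7*1.9,fy=1.7*1.9);b=cv2.resize(b,None,fx=1.5,fy=1.5)
a=cv2.resize(a,(420,256));b=cv2.resize(b,(360,285))
o=np.zeros((290,790,3),np.uint8);o[:256,:420]=a;o[:285,425:785]=b;cv2.imwrite("pics/c.png",o)
for c in("top","scene"):
    p,d=read_camera(c);v,u=np.nonzero(d>0);P=world(c,(v,u),d[v,u]);hsv=cv2.cvtColor(p,cv2.COLOR_BGR2HSV)[v,u].astype(int)
    roi=(abs(P[:,0]-.58)<.2)&(abs(P[:,1]-.08)<.17)
    y=roi&(abs(hsv[:,0]-27)<7)&(hsv[:,1]>120)&(P[:,2]>.155);print(c,"yellow",y.sum(),P[y].mean(0).round(4),P[y].min(0),P[y].max(0))
    r=roi&((hsv[:,0]<8)|(hsv[:,0]>172))&(hsv[:,1]>120)&(P[:,2]>.255);print("red",r.sum(),P[r].mean(0).round(4),P[r].min(0),P[r].max(0))
    b=roi&(hsv[:,1]<60)&(abs(P[:,2]-.135)<.006);q=P[b][:,:2];w,V=np.linalg.eigh(np.cov(q.T));pr=(q-q.mean(0))@V;print("bar",b.sum(),q.mean(0),V[:,1],np.ptp(pr,0))
    e=roi&(abs(hsv[:,0]-110)<15)&(hsv[:,1]>100)&(P[:,2]>.08);q=P[e][:,:2]-[.575,.08];rr=np.hypot(*q.T);k=(rr>.135)&(rr<.165);print("ears",k.sum(),np.degrees(np.arctan2(q[k,1],q[k,0])).round()[:40])
```

```text
top yellow 15 [0.636  0.1755 0.1996] [0.63115746 0.17139238 0.19532871] [0.64086762 0.18048637 0.20264343]
red 76 [0.5744 0.0802 0.2857] [0.56248481 0.07000754 0.27114514] [0.58669604 0.0903994  0.29033739]
bar 1019 [0.57338522 0.07659387] [0.13205584 0.99124228] [0.03982597 0.26985125]
ears 166 [  5.   4.   3.   1.   0.  -1.  -2.  -3.  -4.   5.   4.   3.   1.   0.
  -1.  -2.  -3.  -4.  -5.  -7.  -8.  -9. -10. -11. -12.   5.   4.   3.
   0.  -1.  -2.  -3.  -4.  -5.  -7.  -8.  -9. -10. -11. -13.]
scene yellow 83 [0.6425 0.1767 0.1811] [0.63300571 0.16939307 0.15510371] [0.64622214 0.18220279 0.20155471]
red 135 [0.5834 0.0831 0.2776] [0.56770232 0.07010142 0.25586145] [0.59096448 0.09331618 0.28874107]
bar 1027 [0.57985161 0.08081882] [0.13310944 0.99110135] [0.0404129  0.26987914]
ears 280 [-176. -177. -177. -179. -175. -176. -177. -178. -180.  179.  179. -174.
 -176. -177. -178. -178. -180.  179.  178.  177.  176. -177. -178. -179.
 -180.  178.  177.  176.  175.  174.  173.  179.  177.  176.  175.  173.
  173.  172.  171.  176.]
```

View pics/c.png

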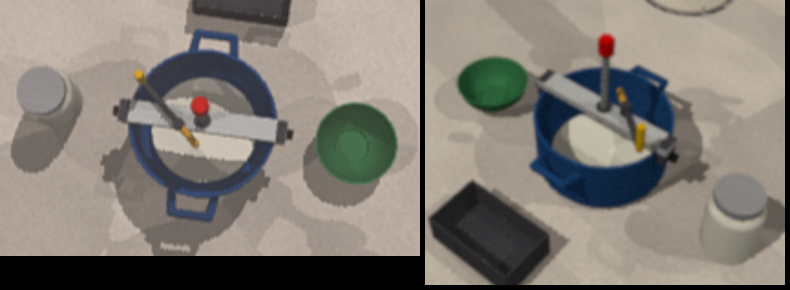

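The crop shows the knob (top image ≈300,207), the peg on the +x/+y side (≈267,190), and the cream plate visible beneath the bar. I'll estimate the plate height, then move over the knob.

Run:
```python
from h import *
for c in("top","scene"):
    p,d=read_camera(c);v,u=np.nonzero(d>0);P=world(c,(v,u),d[v,u]);r=np.hypot(P[:,0]-.577,P[:,1]-.08)
    for a,b in((0,.03),(.03,.05),(.05,.07),(.07,.09),(.09,.11)):
        k=(r>a)&(r<b)&(P[:,2]<.11);
        if k.sum(): print(c,a,b,k.sum(),np.percentile(P[k,2],[5,25,50,75,95]).round(4))
s=read_state();M=R.from_rotvec(s["orientation"]).as_matrix()
print(s["time"],M.T@(np.array([.577,.0805,.32])-s["position"]), s["contact_force"])
```

```text
top 0 0.03 78 [0.0231 0.0248 0.0277 0.0291 0.0315]
top 0.03 0.05 230 [0.0224 0.0252 0.0268 0.0288 0.0309]
top 0.05 0.07 574 [0.0227 0.0255 0.0273 0.0291 0.032 ]
top 0.07 0.09 807 [0.0252 0.0277 0.0296 0.0314 0.0341]
top 0.09 0.11 1232 [0.0033 0.0064 0.0088 0.013  0.0541]
scene 0 0.03 303 [0.0241 0.0256 0.0269 0.028  0.0296]
scene 0.03 0.05 456 [0.0243 0.0258 0.0267 0.0279 0.0298]
scene 0.05 0.07 369 [0.0242 0.0259 0.0272 0.0283 0.0299]
scene 0.07 0.09 286 [0.0263 0.0283 0.0296 0.0308 0.0327]
scene 0.09 0.11 182 [-0.0021  0.0019  0.0098  0.021   0.0734]
1.0 [-0.48490908 -0.25209323 -0.07468451] [ 0.06883233 -0.52313472 -0.63901906]
```

```bash
python3 -m jog '[[[-0.04,-0.021,-0.02],[0,0,0]],[[-0.04,-0.021,-0.02],[0,0,0]],[[-0.04,-0.021,-0.02],[0,0,0]],[[-0.04,-0.021,-0.015],[0,0,0]],[[-0.04,-0.021,0],[0,0,0]],[[-0.04,-0.021,0],[0,0,0]],[[-0.04,-0.021,0],[0,0,0]],[[-0.04,-0.021,0],[0,0,0]],[[-0.04,-0.021,0],[0,0,0]],[[-0.04,-0.021,0],[0,0,0]],[[-0.04,-0.021,0],[0,0,0]],[[-0.04,-0.021,0],[0,0,0]]]' 0
python3 -m jog '[[[0,0,0],[0,0,0]],[[0,0,0],[0,0,0]]]'
python3 - <<'E'
from h import *
s=read_state();p,d=read_camera("wrist");cv2.imwrite("pics/w1.png",p)
v,u=np.nonzero(d>0);P=world("wrist",(v,u),d[v,u],s);hsv=cv2.cvtColor(p,cv2.COLOR_BGR2HSV)[v,u].astype(int)
r=((hsv[:,0]<8)|(hsv[:,0]>172))&(hsv[:,1]>120)&(P[:,2]>.25)
print(r.sum(),P[r].min(0),P[r].max(0),np.median(P[r],0)) if r.sum() else 0
y=(abs(hsv[:,0]-27)<7)&(hsv[:,1]>120)&(P[:,2]>.195)
print(y.sum(),P[y].min(0),P[y].max(0)) if y.sum() else 0
M=R.from_rotvec(s["orientation"]).as_matrix();print(M.round(3))
print(s["time"],M.T@(np.array([.577,.0805,.32])-s["position"]), s["contact_force"],s["opening"])
E
```

```text
time: 2.2
position: [0.5735, 0.081, 0.3204]
orientation: [0.699, 3.062, 0.0]
contact_force: [0.4, 0.3, -0.2]
opening: -0.0002
gripper_force: 0.0
time: 2.4
position: [0.5728, 0.0821, 0.32]
orientation: [-0.702, -3.061, -0.0]
contact_force: [1.0, -0.4, 0.8]
opening: 0.0002
gripper_force: 0.0
1105 [0.56057035 0.06907322 0.25833093] [0.5838028  0.09428993 0.31455336] [0.56738455 0.08585589 0.28433123]
194 [0.62928299 0.17014515 0.19512155] [0.64219716 0.18351034 0.20199842]
[[-0.9    0.436 -0.001]
 [ 0.436  0.9    0.   ]
 [ 0.001  0.    -1.   ]]
2.4 [-4.52488853e-03  3.99174211e-04 -4.38194454e-05] [ 1.01181126 -0.36688593  0.77658819] 0.000178966235128507
```

View pics/w1.png

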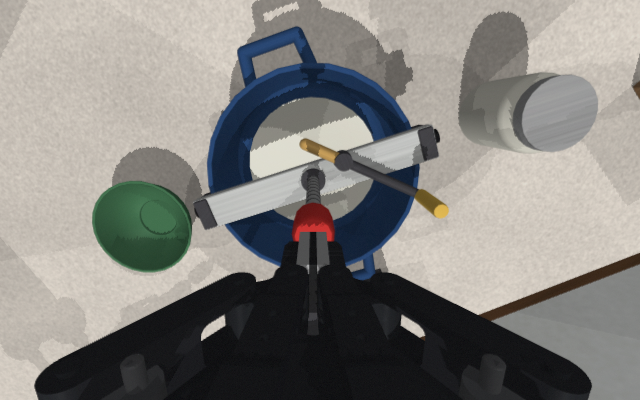

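The wrist view shows the shut fingertips right above the red knob (≈313,220). The peg is at (≈440,210). I'll push the knob down most of the way, stopping about 20 mm short of the plate.

```bash
python3 -m jog '[[[-0.002,0,0.007],[0,0,0]],[[0,0,0.005],[0,0,0]],[[0,0,0.005],[0,0,0]],[[0,0,0.005],[0,0,0]],[[0,0,0],[0,0,0]]]'
python3 -m jog '[[[0,0,0.006],[0,0,0]],[[0,0,0.006],[0,0,0]],[[0,0,0.006],[0,0,0]],[[0,0,0.006],[0,0,0]],[[0,0,0.006],[0,0,0]],[[0,0,0.006],[0,0,0]],[[0,0,0.006],[0,0,0]],[[0,0,0],[0,0,0]]]'
```

```text
time: 2.95
position: [0.574, 0.0823, 0.2975]
orientation: [-0.698, -3.062, 0.0]
contact_force: [0.1, 0.2, 0.3]
opening: -0.0003
gripper_force: 0.0
time: 3.75
position: [0.5739, 0.0816, 0.2549]
orientation: [-0.699, -3.061, 0.001]
contact_force: [-0.1, 0.8, 0.3]
opening: -0.0
gripper_force: 0.0
```

Run:
```python
from h import *
s=read_state()
p,d=read_camera("scene");cv2.imwrite("pics/s2.png",cv2.resize(p[130:270,280:420],None,fx=4,fy=4))
v,u=np.nonzero(d>0);P=world("scene",(v,u),d[v,u]);hsv=cv2.cvtColor(p,cv2.COLOR_BGR2HSV)[v,u].astype(int)
r=((hsv[:,0]<8)|(hsv[:,0]>172))&(hsv[:,1]>120)&(np.hypot(P[:,0]-.577,P[:,1]-.08)<.05)&(P[:,2]>.15)
print(r.sum(),np.percentile(P[r,2],[2,50,98]),P[r].mean(0),s["contact_force"])
```

```text
111 [0.21212499 0.23052317 0.25131415] [0.5849316  0.08423296 0.2324619 ] [-0.13961466  0.82156253  0.27237414]
```

View pics/s2.png

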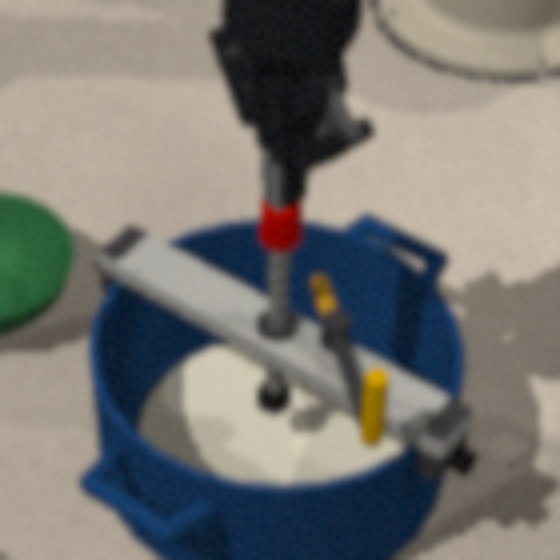

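The picture shows the fingertips on the red knob (crop ≈280,205) and the foot well into the pot (≈275,395) but still above the plate. About 31 mm remain, so I'll go 24 mm and then creep.

```bash
python3 -m jog '[[[0,0,0.005],[0,0,0]],[[0,0,0.005],[0,0,0]],[[0,0,0.004],[0,0,0]],[[0,0,0.004],[0,0,0]],[[0,0,0.003],[0,0,0]],[[0,0,0.002],[0,0,0]],[[0,0,0.001],[0,0,0]]]'
python3 -m jog '[[[0,0,0.001],[0,0,0]]]'; for i in 1; do python3 -m jog '[[[0,0,0.001],[0,0,0]]]'; done;python3 -m jog '[[[0,0,0.001],[0,0,0]]]'
```

```text
time: 4.5
position: [0.5744, 0.0817, 0.2321]
orientation: [-0.699, -3.063, 0.0]
contact_force: [-0.8, -1.3, 2.5]
opening: -0.0001
gripper_force: 1.3
time: 4.6
position: [0.5744, 0.0818, 0.2313]
orientation: [0.699, 3.063, -0.0]
contact_force: [-0.9, -1.9, 1.7]
opening: -0.0003
gripper_force: 1.3
time: 4.7
position: [0.5745, 0.0818, 0.2304]
orientation: [0.699, 3.063, -0.0]
contact_force: [-0.4, -2.6, 2.8]
opening: 0.0
gripper_force: 1.3
time: 4.8
position: [0.5745, 0.0818, 0.2293]
orientation: [0.699, 3.063, -0.0]
contact_force: [-0.7, -1.9, 3.2]
opening: 0.0
gripper_force: 1.3
```

```bash
python3 -m jog '[[[0,0,0.001],[0,0,0]]]' | grep -E "pos|contact"
python3 -m jog '[[[0,0,0.001],[0,0,0]]]'| grep -E "pos|contact"
python3 -m jog '[[[0,0,0.001],[0,0,0]]]'| grep -E "pos|contact"
python3 -m jog '[[[0,0,0.001],[0,0,0]]]'| grep -E "pos|contact"
```

```text
position: [0.5744, 0.0818, 0.2283]
contact_force: [-0.2, -2.5, 2.4]
position: [0.5745, 0.0818, 0.2273]
contact_force: [-0.3, -2.6, 2.4]
position: [0.5745, 0.0818, 0.2263]
contact_force: [-1.2, -2.4, 2.2]
position: [0.5745, 0.0818, 0.2253]
contact_force: [0.4, -2.2, 1.9]
```

```bash
python3 -m jog '[[[0,0,0.0007],[0,0,0]]]' | grep -E "pos|contact"
python3 -m jog '[[[0,0,0.0007],[0,0,0]]]'| grep -E "pos|contact"
python3 -m jog '[[[0,0,0.0007],[0,0,0]]]'| grep -E "pos|contact"
```

```text
position: [0.5745, 0.0818, 0.2245]
contact_force: [-0.3, -1.7, 3.1]
position: [0.5745, 0.0818, 0.2239]
contact_force: [0.2, -2.5, 3.1]
position: [0.5745, 0.0819, 0.2233]
contact_force: [-0.1, -2.1, 3.7]
```

```bash
python3 -m jog '[[[0,0,0.0005],[0,0,0]]]' | grep -E "pos|contact"
python3 -m jog '[[[0,0,0.0005],[0,0,0]]]'| grep -E "pos|contact"
```

```text
position: [0.5745, 0.0818, 0.2229]
contact_force: [-1.2, -0.7, 4.9]
position: [0.5745, 0.0819, 0.2225]
contact_force: [-2.1, -1.3, 5.4]
```

Force rose at 2.5 N/mm from z ≈ 0.224, so the foot is in contact, compressed about 1 mm (roughly 3 N). Next I'll lift off, go around to the clockwise side of the peg, and look.

```bash
python3 -m jog '[[[0,0,-0.005],[0,0,0]],[[0,0,-0.02],[0,0,0]],[[0,0,-0.03],[0,0,0]],[[-0.016,0.038,-0.003],[0,0,0]],[[-0.016,0.038,0],[0,0,0]],[[-0.0155,0.038,0],[0,0,0]],[[0,0,0.01],[0,0,0]],[[0,0,0],[0,0,0]]]' | grep -E "pos|contact"
python3 - <<'E'
from h import *
s=read_state();M=R.from_rotvec(s["orientation"]).as_matrix()
for c in ("wrist","scene"):
    p,d=read_camera(c);v,u=np.nonzero(d>0);P=world(c,(v,u),d[v,u],s);hsv=cv2.cvtColor(p,cv2.COLOR_BGR2HSV)[v,u].astype(int)
    y=(abs(hsv[:,0]-27)<7)&(hsv[:,1]>120)&(P[:,2]>.19)&(P[:,2]<.21)
    r=((hsv[:,0]<8)|(hsv[:,0]>172))&(hsv[:,1]>120)&(np.hypot(P[:,0]-.577,P[:,1]-.08)<.05)&(P[:,2]>.15)
    print(c,"red",r.sum(),np.percentile(P[r,2],[2,98]),P[r].mean(0))
    if y.sum():
        m=(P[y].min(0)+P[y].max(0))/2;print("peg",y.sum(),m,"tool rel",M.T@(m-s["position"]))
    if c=="wrist": cv2.imwrite("pics/w2.png",p)
print(s["time"],s["contact_force"])
E
```

```text
position: [0.6656, 0.1647, 0.2669]
contact_force: [-1.7, 0.2, -0.3]
wrist red 1889 [0.18304549 0.20938054] [0.57617781 0.08572138 0.2032103 ]
peg 340 [0.63618931 0.17696331 0.19603692] tool rel [ 0.03153576 -0.00150256  0.0710496 ]
scene red 123 [0.17842354 0.2101586 ] [0.58318773 0.082141   0.19850516]
peg 29 [0.64120361 0.17597624 0.19652307] tool rel [ 0.02659057 -0.00022352  0.0705368 ]
6.5 [-1.69563546  0.20383286 -0.29270943]
```

View pics/w2.png

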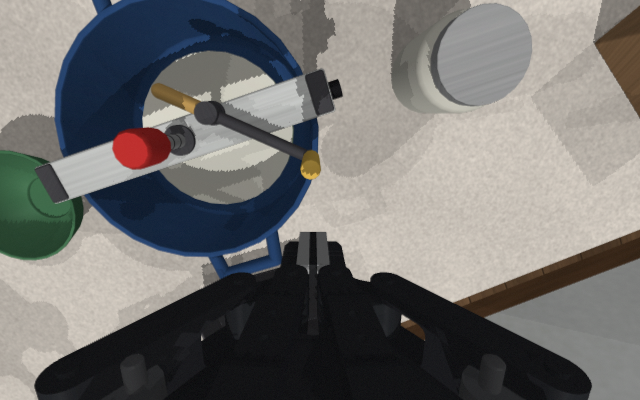

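The wrist view shows the peg (≈311,165) straight ahead of the fingers along tool +x, and the knob is still down at z ≈ 0.209. I'll descend beside the peg and push.

```bash
python3 -m jog '[[[0,0.001,0.03],[0,0,0]],[[0,0,0.03],[0,0,0]],[[0,0,0.03],[0,0,0]],[[0,0,0.002],[0,0,0]],[[0,0,0],[0,0,0]]]' | grep -E "pos|contact"
python3 -m jog '[[[0.006,0,0],[0,0,0]],[[0.006,0,0],[0,0,0]],[[0.006,0,0],[0,0,0]],[[0.006,0,0],[0,0,0]],[[0.006,0,0],[0,0,0]]]' | grep -E "pos|contact"
```

```text
position: [0.6667, 0.1643, 0.179]
contact_force: [0.2, 0.9, 0.4]
position: [0.6418, 0.1784, 0.1804]
contact_force: [5.5, 0.6, -0.3]
```

```bash
python3 -m jog '[[[0.006,0,0],[0,0,0]],[[0.006,0,0],[0,0,0]],[[0.006,0,0],[0,0,0]],[[0.006,0,0],[0,0,0]],[[0.006,0,0],[0,0,0]],[[0.006,0,0],[0,0,0]]]' | grep -E "pos|contact"
python3 -m jog '[[[0.003,0,0],[0,0,0]]]' | grep -E "pos|contact"
python3 -m jog '[[[0.002,0,0],[0,0,0]]]' | grep -E "pos|contact"
python3 -m jog '[[[0.002,0,0],[0,0,0]]]' | grep -E "pos|contact"
```

```text
position: [0.6076, 0.1935, 0.1789]
contact_force: [3.5, -1.7, 2.4]
position: [0.6044, 0.1948, 0.1784]
contact_force: [2.7, -2.3, 1.7]
position: [0.6028, 0.1954, 0.1782]
contact_force: [2.1, -2.8, 2.1]
position: [0.6011, 0.1961, 0.1781]
contact_force: [2.0, -3.5, 1.3]
```

```bash
python3 -m jog '[[[0.001,0,0],[0,0,0]]]' | grep -E "pos|contact"
python3 -m jog '[[[0.001,0,0],[0,0,0]]]' | grep -E "pos|contact"
python3 -m jog '[[[0.001,0,0],[0,0,0]]]' | grep -E "pos|contact"
python3 -m jog '[[[0.001,0,0],[0,0,0]]]' | grep -E "pos|contact"
```

```text
position: [0.6002, 0.1966, 0.178]
contact_force: [2.1, -3.3, 1.6]
position: [0.5993, 0.1969, 0.1779]
contact_force: [2.5, -3.4, 2.4]
position: [0.5984, 0.1974, 0.1778]
contact_force: [3.1, -3.8, 0.3]
position: [0.5974, 0.1979, 0.1777]
contact_force: [2.6, -4.5, -0.0]
```

```bash
python3 -m jog '[[[0.001,0,0],[0,0,0]]]' | grep -E "pos|contact"
python3 -m jog '[[[0.001,0,0],[0,0,0]]]' | grep -E "pos|contact"
python3 -m jog '[[[0.001,0,0],[0,0,0]]]' | grep -E "pos|contact"
```

```text
position: [0.5965, 0.1985, 0.1777]
contact_force: [4.0, -4.4, 0.1]
position: [0.5956, 0.1989, 0.1776]
contact_force: [2.4, -4.7, 0.1]
position: [0.5948, 0.1992, 0.1776]
contact_force: [3.1, -6.0, 0.5]
```

Run:
```python
from h import *
s=read_state();M=R.from_rotvec(s["orientation"]).as_matrix()
print(s["time"],s["contact_force"],s["moment"],s["gripper_force"],s["opening"])
p,d=read_camera("scene");a=cv2.resize(p[150:270,290:420],(433,400));v,u=np.nonzero(d>0);P=world("scene",(v,u),d[v,u]);hsv=cv2.cvtColor(p,cv2.COLOR_BGR2HSV)[v,u].astype(int)
y=(abs(hsv[:,0]-27)<7)&(hsv[:,1]>120)&(P[:,2]>.155)&(P[:,2]<.21);print(y.sum(),P[y].mean(0))
w,d=read_camera("wrist");b=cv2.resize(w[0:330,150:450],(364,400));cv2.imwrite("pics/x.png",np.hstack([a,b]))
```

```text
9.2 [ 3.0835973  -5.97586937  0.51267177] [-0.92943102 -0.5802915   0.00714291] 2.840464732144028 0.0001406899058138885
15 [0.58830505 0.21060736 0.16510515]
```

View pics/x.png

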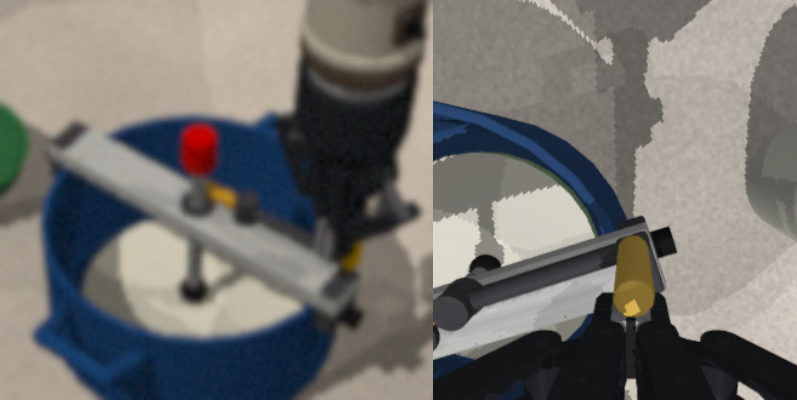

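The views show the peg centred on the shut fingers (right panel ≈632,300) with nothing else touched. The lever is nearly along the bridge. The side force comes from the peg's lateral drag, so I'll follow the arc tangent for the last few mm.

```bash
python3 -m jog '[[[0.001,-0.0015,0],[0,0,0]]]' | grep -E "pos|contact"
python3 -m jog '[[[0.001,-0.001,0],[0,0,0]]]' | grep -E "pos|contact"
python3 -m jog '[[[0.001,-0.0007,0],[0,0,0]]]' | grep -E "pos|contact"
```

```text
position: [0.5939, 0.1991, 0.1779]
contact_force: [7.0, -0.4, -2.2]
position: [0.5931, 0.199, 0.178]
contact_force: [8.8, 0.2, -1.8]
position: [0.5925, 0.1989, 0.1782]
contact_force: [11.8, 0.1, -3.5]
```

```bash
python3 -m jog '[[[0.0003,-0.0001,0],[0,0,0]],[[0,0,0],[0,0,0]]]' | grep -E "pos|contact"
```

```text
position: [0.5924, 0.199, 0.1782]
contact_force: [10.6, -0.4, -4.1]
```

The lever is firmly stopped at about 11 N. Backing off and going up.

```bash
python3 -m jog '[[[-0.005,0.001,0],[0,0,0]],[[-0.02,0,0],[0,0,0]],[[-0.02,0,0],[0,0,0]],[[0,0,-0.04],[0,0,0]],[[0,0,-0.05],[0,0,0]],[[-0.03,0,-0.02],[0,0,0]],[[0,0,0],[0,0,0]]]' | grep -E "pos|contact"
python3 - <<'E'
from h import *
s=read_state()
for c in ("wrist","scene"):
    p,d=read_camera(c);v,u=np.nonzero(d>0);P=world(c,(v,u),d[v,u],s);hsv=cv2.cvtColor(p,cv2.COLOR_BGR2HSV)[v,u].astype(int)
    y=(abs(hsv[:,0]-27)<7)&(hsv[:,1]>120)&(P[:,2]>.19)&(P[:,2]<.21)
    r=((hsv[:,0]<8)|(hsv[:,0]>172))&(hsv[:,1]>120)&(np.hypot(P[:,0]-.577,P[:,1]-.08)<.05)&(P[:,2]>.15)
    print(c,"red",r.sum(),np.percentile(P[r,2],[2,98]),P[r].mean(0))
    if y.sum():
        m=(P[y].min(0)+P[y].max(0))/2;q=m[:2]-[.570,.117];print("peg",y.sum(),m,"lock",np.arctan2(q[1],q[0])+np.radians(7.6-40))
    if c=="scene": cv2.imwrite("pics/f.png",cv2.resize(p[150:270,290:420],(650,600)))
print(s["time"],s["contact_force"])
E
```

```text
position: [0.6615, 0.1659, 0.2927]
contact_force: [-0.6, 0.4, -0.2]
wrist red 1378 [0.18235918 0.2093324 ] [0.57564782 0.08585723 0.20312059]
peg 340 [0.57881641 0.20771141 0.19598042] lock 0.9084220709191174
scene red 139 [0.178189   0.21060254] [0.58212477 0.08260547 0.19950481]
peg 25 [0.58197019 0.20779141 0.19630995] lock 0.8742229635990107
10.5 [-0.56048879  0.38591609 -0.15282659]
```

View pics/f.png

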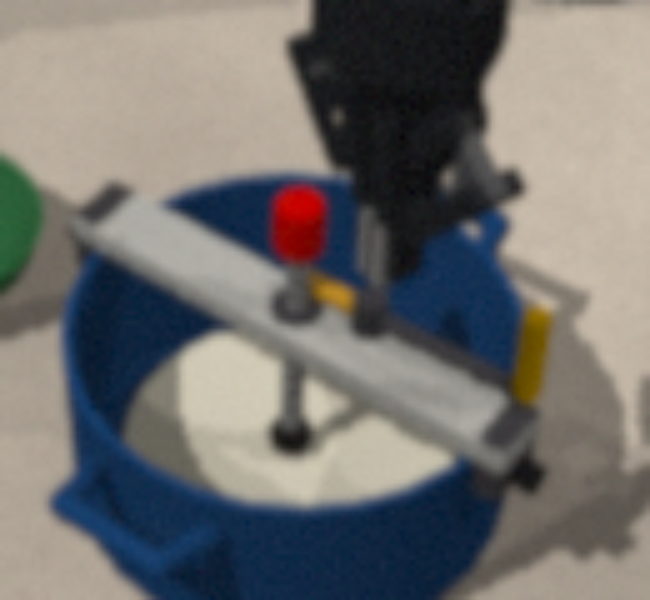

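The foot rests on the plate (≈290,435) and the jaw meets the rod (≈320,290). The peg is out along the bridge (≈530,355) and the gripper is clear.

```bash
python3 -c "from rig import *;print(hand_in())"
```

```text
the job is handed in; nothing more can be done
None
```

I lowered the gauge until its foot rested lightly on the top plate (about 3 N, face roughly 27 mm above the work surface), then clamped the rod by pushing the locking lever to its stop at about 11 N; the robot is touching nothing, the things around the pot were not touched, and the job was handed in at about 10.5 s.

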